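Click the day dial on to green

ROBOT

A 6-joint arm with a two-finger parallel gripper is mounted at the origin on a cart in front of the work surface, level with it; the furniture and walls round the work are solid. World frame = base frame: x ahead of the robot, y to its left, z up, the work surface at z = 0. Lengths are in m, angles in rad, forces in N, time in s.
With the tool pointing down it reaches from about 0.375 to 0.75 m from the base axis. Payload 9 kg.
Tool frame: the origin (TCP) lies midway between the tips of the shut fingers; the grasp point (between the pads) lies 19 mm behind it; z points along the fingers, y is the direction in which the jaws open and shut (so a half turn about z gives the same grasp; the last joint's range is limited). The gripper opens to 85 mm and grips with 20 to 120 N. Pads are 22 mm wide; open, the fingers measure 114 mm over their backs; the gripper's body (76 mm by 85 mm) begins 54 mm behind the grasp point. The pads swing forward as they close: fully open they stand 13 mm farther back than shut.
Start: joints at [-1.556, 0.104, 0.097, 1.564, 0, 1.353], TCP at [0.138, -0.584, 0.231] pointing down, gripper open.
Joint ranges: [-2.99, 2.99], [-0.84, 1.86], [-1.1, 1.16], [-1.84, 2.11], [-1.51, 1.56], [-3.14, 3.14]. Speed limits (rad/s): [2.22, 2.22, 2.57, 3.14, 3.14, 3.14].

INTERFACE

Orientations are given as a unit quaternion [w, x, y, z].
In Python, from station import bot gives the robot as it stands. The module is installed in compiled form; this text tells all that it offers.
- The arm moves only by the shell command python3 -m jog 'ROWS' [OPENING]. ROWS is JSON, a list of rows, each a list of 2 entries, a list of its own where there are three numbers: the shift along the tool's x, y, z in m, then the turn about the tool's z in rad. In form: [[[tx, ty, tz], turn], ...]. A call has 1 to 12 rows; each row is the pose to reach, as a shift and turn from the pose commanded when the call began, along the tool's axes at that moment; what a row does not reach only later rows make up. A row lasts 1/10 s, in which the tool goes at most 50 mm and 8.59 degrees, less where a joint would pass 70% of its speed; a pose out of reach is approached as far as the arm can. A call with a gripper value outside its range is refused whole. OPENING is the opening, from -1 (shut) to 1 (fully open), set as the call begins (- or left out, the last holds). The fingers move at their own pace and stop on an object; the grip force is fixed at half the most. Time passes only in rows, so rows that repeat a pose let the fingers close. It gives the time, the measured TCP pose, the force and the opening at its end, in the units of the state.
- bot.get_state(): the state, without advancing time (a new reading comes with each control period).
- bot.camera(name): name is "side" or "top"; returns a dict with "frame" (480x640x3 uint8, red, green, blue), "camera_matrix" (3x3 intrinsics, pixels), "R" (3x3) and "t" (3): a world point X has camera coordinates R X + t. Camera axes: x right, y down, z forward; pixel columns grow to the right and rows downward; lengths in m; the calibration is good to about 2 mm. A picture is of the moment at which its call begins. There is no depth.
- bot.close_job(): hands the job in, once; it reports no verdict.
The state is a dict: "clock": time; "qpos": joint angles; "dq": joint speeds; "effort": joint torques, N m; "tcp_pos": TCP position; "ee_rot": TCP orientation; "ft_force": force on the tool from outside, world axes, zero at the start; "moment": the same for the moment, N m; "finger_gap": finger opening in m.
Only numpy, scipy, OpenCV 4.12 (cv2) and the standard library are available. Lean on these libraries where they do the work, as an engineer would, in place of code of your own. Each camera call takes 0.05 s, during which the arm holds its last target.

TASK

The white day dial on the bakery counter is some days behind. With a fingertip, flick the edge of its seven-lobed wheel clockwise (seen from above) until the green lobe rests at the dial's pointer, and not past it; only push the lobes, do not pinch or force the wheel. Leave the black dial's wheel as it is set and the other things on the counter where they are, and finish with the fingers clear.

Things in the scene. Friction and masses are not known exactly. Their poses are not given: they have to be found in the camera images.
- white_dial: day dial fixed to the worktop: foot disc 91 mm across, 34 mm stem, on it a flat seven-lobed thumbwheel on a vertical axis. White foot, stem and cap, black pointer. Origin: centre of the foot's underside. The pointer, a needle on the cap, points along the dial's own -x and ends 34 mm from the axis; highest point 73 mm. Below the wheel, more than 22 mm from the axis, is free space down to 15 mm above the worktop.
- white_dial_hub (a point): point on the axis of the white dial's wheel, 58 mm up, at its mid-thickness. Grey hub 60 mm across, 9 mm thick; seven radial lobes, one every 51.4 degrees, reach to 50 mm from the axis. A lobe is 8 mm wide with a round end, from 53 to 63 mm above the worktop, each with a field on the hub in one colour (green, orange, purple, blue, yellow, red, brown).
- white_dial_green (a point): tip of the green lobe of the white dial's wheel, 50 mm from the axis, 58 mm above the worktop. A glass screen stands upright behind the dials, 50 to 65 mm from their axes and 0.55 m high: work at the wheel's near side.
- white_dial_wheel (a joint): rad, grows clockwise seen from above; 0: green at the pointer. Clicks every 0.8976 rad (a lobe at the pointer). Starts at rest 2 to 4 clicks behind, at -1.795, -2.693 or -3.590. Some 2 to 3 N on a lobe's tip turn it; past half way it snaps by itself (damped) into the next click and stays, let go earlier it springs back. Turns without end both ways, the round counts: green at -6.28 is wrong.
- black_dial: day dial fixed to the worktop: foot disc 91 mm across, 34 mm stem, on it a flat seven-lobed thumbwheel on a vertical axis. The same as the white one but with black foot, stem and cap and white pointer; the two dials stand in either order. Its wheel is to be left alone. Origin at the centre of the foot's underside.
- black_dial_green (a point): tip of the green lobe of the black dial's wheel, 50 mm from its axis, 58 mm above the worktop
- tape: a roll of brown bag tape lying flat, 76 mm across, 18 mm high; origin at the centre of its underside
- pad: an order pad lying flat, 130x85x16 mm; origin at the centre of its underside
- pen: a red chalk pen with a black cap lying on the order pad, 134 mm long, 15 mm thick; origin at the middle of its underside
- shaker: a white sugar shaker, 67 mm across, 114 mm high, upright; origin at the centre of its underside
- croissant: an almond croissant, 82x134x48 mm; origin at the centre of its underside
- ramekin: a cream ramekin, 82 mm across, 48 mm high; origin at the centre of its underside

How it is judged:
By the outcome, as a careful person would: the job done as asked, in the order asked, and still so for the second after the job is handed in, with the robot touching nothing.
It also fails if it takes over 53 s, if anything falls off the work surface, if the arm or the gripper's body presses on something with over 40 N, if the wrist force passes 120 N, or if a joint passes its speed limit or range.

## Working session

There is one attempt and no reset: what is moved stays moved. The work goes in short steps, Python scripts to look and compute and a shell command to move; the robot and the scene stay as the last step left them, time stands still between calls to the robot, and variables do not carry over. Pictures are saved under pics/ and viewed, and the job is handed in when it is done.

```bash
mkdir -p pics
python3 - <<'E'
from station import bot
import cv2,numpy as np
for n in("top","side"):
    c=bot.camera(n); cv2.imwrite(f"pics/{n}0.png",c["frame"][:,:,::-1]); np.savez(f"{n}0.npz",**c)
    print(n,np.round(c["camera_matrix"],1).tolist(),np.round(c["R"],3).tolist(),np.round(c["t"],3).tolist())
print(bot.get_state())
E
```

```text
top [[490.9, 0.0, 318.1], [0.0, 490.9, 242.9], [0.0, 0.0, 1.0]] [[0.005, -1.0, -0.013], [-0.999, -0.004, -0.054], [0.054, 0.013, -0.998]] [0.014, 0.439, 1.653]
side [[517.7, 0.0, 312.1], [0.0, 517.7, 243.1], [0.0, 0.0, 1.0]] [[-0.999, -0.037, 0.018], [-0.037, 0.629, -0.776], [0.018, -0.776, -0.63]] [0.429, 0.093, 1.637]
{'clock': 0.1, 'qpos': array([-1.55572420e+00,  1.04642499e-01,  9.65572549e-02,  1.56394296e+00,
        6.66383884e-06,  1.35311471e+00]), 'dq': array([-0.0006633 , -0.00138753,  0.00141477, -0.00053513, -0.00039554,
       -0.00037537]), 'effort': array([ 7.30755884e-03, -5.58211005e+01,  5.04716420e+01,  1.32616202e-02,
       -2.47044454e-04,  3.05471403e-06]), 'tcp_pos': array([ 0.13841193, -0.58349554,  0.23060402]), 'ee_rot': array([-6.12444766e-04,  9.93235664e-01,  1.16114328e-01,  6.56057688e-05]), 'ft_force': array([0.71408891, 0.67500989, 0.47507478]), 'moment': array([ 0.02333208, -0.03056392,  0.01974163]), 'finger_gap': 0.08555121238888612}
```

View pics/top0.png

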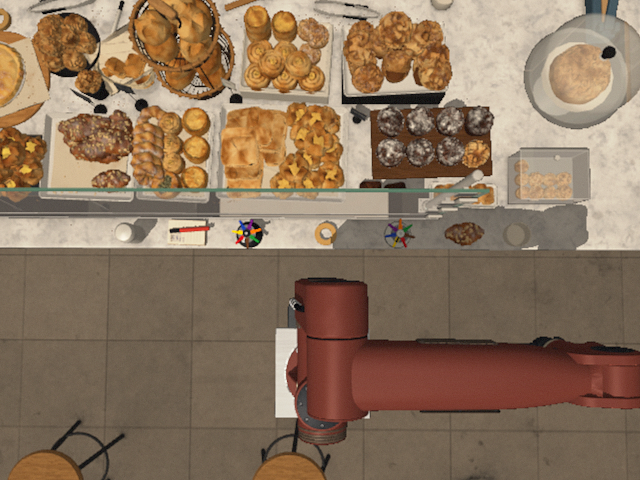

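View pics/side0.png

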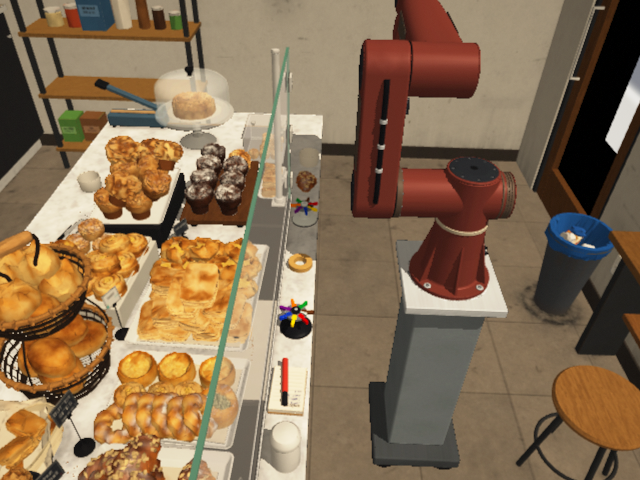

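Top view: the black dial is at about (248,234) and the white dial at about (400,234). The glass runs along row ~190-215. I'll zoom in on both dials.

```bash
cat > h.py <<'E'
import numpy as np,cv2
def ray(c,px,z):
    K,R,t=c["camera_matrix"],c["R"],c["t"]
    C=-R.T@t; d=R.T@np.linalg.solve(K,[px[0],px[1],1.]); return C+d*(z-C[2])/d[2]
def proj(c,X):
    p=c["camera_matrix"]@(c["R"]@np.array(X)+c["t"]); return p[:2]/p[2]
E
python3 - <<'E'
from h import *
a=np.load("top0.npz");b=np.load("side0.npz")
f=a["frame"][210:258,375:425,::-1]; g=b["frame"][185:235,280:330,::-1]
A=cv2.resize(f,(400,384),interpolation=cv2.INTER_NEAREST);B=cv2.resize(g,(400,400),interpolation=cv2.INTER_NEAREST)[:384]
cv2.imwrite("pics/z0.png",np.hstack([A,B]))
for z in(0,.058): print(z,ray(a,(400,234),z),ray(b,(304,205),z))
print(-a["R"].T@a["t"],-b["R"].T@b["t"])
E
```

```text
0 [ 0.47157946 -0.26308851  0.        ] [ 0.47246772 -0.34368781  0.        ]
0.058 [ 0.46735244 -0.25416729  0.058     ] [ 0.468828   -0.26049116  0.058     ]
[ 0.34954482 -0.00553177  1.6744673 ] [0.40367751 1.22871954 1.09619355]
```

View pics/z0.png

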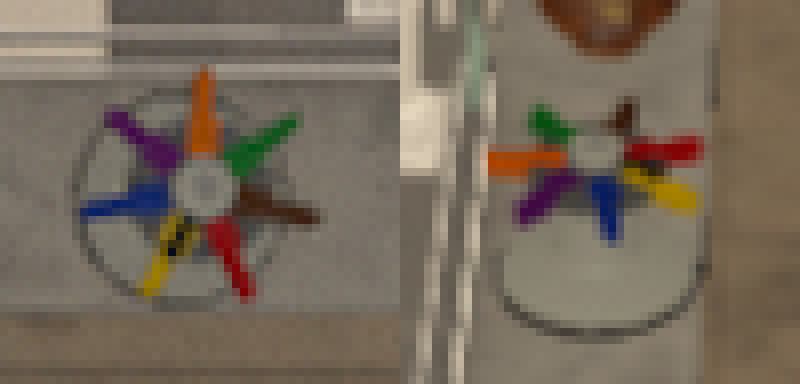

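White wheel, top view: the pointer is over yellow, and the clockwise order from orange is green, brown, red, yellow. Green therefore needs 3 clicks (-2.693). Next I measure the hub from the lobe tips in both views.

Run:
```python
from h import *
from scipy.optimize import least_squares
a=np.load("top0.npz");b=np.load("side0.npz")
T=np.array([(205,68),(297,122),(318,216),(248,297),(148,294),(80,212),(108,115)])/8-.5+[375,210]
S=np.array([(488,163),(535,110),(628,100),(704,150),(697,207),(613,242),(520,222)],float); S[:,0]-=400; S=S/8-.5+[280,185]
for c,P in((a,T),(b,S)):
    W=np.array([ray(c,p,.058) for p in P])[:,:2]
    r=least_squares(lambda v:np.hypot(*(W-v[:2]).T)-v[2],[.467,-.256,.05]).x
    r5=least_squares(lambda v:np.hypot(*(W-v[:2]).T)-.05,[.467,-.256]).x
    print(r.round(4),r5.round(4)); D=W-r[:2]
    print("theta from -x toward +y (deg): o,g,br,r,y,bl,p",np.degrees(np.arctan2(D[:,1],-D[:,0])).round(0))
# cap via two views: cap centre top face z~.07
print(ray(a,np.array((203,187))/8-.5+[375,210],.068), ray(b,np.array((197,152))/8-.5+[280,185],.068))
```

```text
[ 0.4706 -0.2524  0.0492] [ 0.4706 -0.2524]
theta from -x toward +y (deg): o,g,br,r,y,bl,p [-177. -124.  -77.  -24.   26.   79.  129.]
[ 0.4676 -0.2571  0.052 ] [ 0.4677 -0.257 ]
theta from -x toward +y (deg): o,g,br,r,y,bl,p [-179. -125.  -79.  -21.   31.   81.  127.]
[ 0.47031446 -0.25223702  0.068     ] [ 0.4682137  -0.25526797  0.068     ]
```

```bash
python3 -m jog '[[[0.035,-0.031,0],0.03],[[0.07,-0.061,0],0.06],[[0.105,-0.092,0],0.09],[[0.14,-0.123,0],0.12],[[0.175,-0.153,0],0.15],[[0.209,-0.184,0],0.18],[[0.244,-0.215,0],0.2],[[0.279,-0.245,0],0.22],[[0.3,-0.264,0],0.233],[[0.314,-0.276,0],0.233],[[0.314,-0.276,0],0.233],[[0.314,-0.276,0],0.233]]' 1; python3 -c "
from station import bot
s=bot.get_state();print(s['qpos'],s['ee_rot'],s['ft_force'])"
```

```text
clock: 1.3
tcp_pos: [0.3802, -0.2429, 0.2311]
ee_rot: [0.0, 1.0, 0.0, -0.0]
ft_force: [-0.3, -0.2, -0.2]
finger_gap: 0.0856
[-8.59609443e-01 -3.53882298e-01 -3.26434139e-01  1.59843063e+00
 -3.53707194e-04  2.28115592e+00] [ 4.48474299e-05  9.99999894e-01  4.13663469e-04 -1.94751931e-04] [-0.31382144 -0.23370881 -0.16391924]
```

```bash
python3 -m jog '[[[0,0,0.03],0],[[0,0,0.06],0],[[0,0,0.09],0],[[0,0,0.12],0],[[0,0,0.15],0],[[0,0,0.175],0],[[0,0,0.19],0],[[0,0,0.199],0],[[0,0,0.199],0],[[0,0,0.199],0]]'
python3 - <<'E'
from station import bot
from h import *
a=bot.camera("top");b=bot.camera("side")
np.savez("top1.npz",**a);np.savez("side1.npz",**b)
A=cv2.resize(a["frame"][200:260,365:435,::-1],(400,343),interpolation=cv2.INTER_NEAREST);B=cv2.resize(b["frame"][175:235,275:345,::-1],(400,343),interpolation=cv2.INTER_NEAREST)
cv2.imwrite("pics/z1.png",np.hstack([A,B]))
E
```

```text
clock: 2.3
tcp_pos: [0.3803, -0.2436, 0.033]
ee_rot: [0.0, 1.0, -0.0, 0.0]
ft_force: [0.6, -0.2, 0.5]
finger_gap: 0.0852
```

View pics/z1.png

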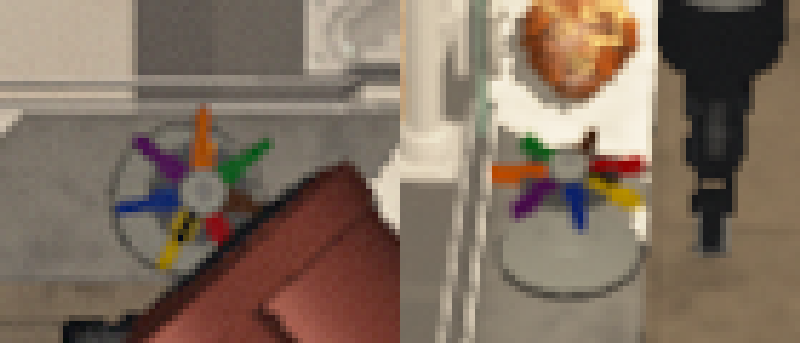

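The side view shows the wheel unchanged and the forward (+y) finger tip near (330,219), well outside the wheel. I'll check where the fingertip should project, then go in.

```bash
python3 - <<'E'
from h import *
b=np.load("side1.npz")
for z in(.033,.046): print(proj(b,(.380,-.193,z)))
E
python3 -m jog '[[[0.01,0,0],0],[[0.02,0,0],0],[[0.03,0,0],0],[[0.038,0,0],0],[[0.042,0,0],0],[[0.042,0,0],0]]'
```

```text
[328.88266428 223.20410998]
[329.02779505 220.15105122]
clock: 3.0
tcp_pos: [0.4227, -0.2427, 0.0322]
ee_rot: [-0.0, 1.0, 0.0, -0.0]
ft_force: [0.6, 1.0, -0.3]
finger_gap: 0.085
```

```bash
python3 -m jog '[[[0,0,0.006],0],[[0,-0.004,0.006],0],[[0,-0.008,0.006],0],[[0,-0.012,0.006],0],[[0,-0.016,0.006],0],[[0,-0.02,0.006],0]]'; python3 -m jog '[[[0,-0.003,0],0],[[0,-0.006,0],0],[[0,-0.009,0],0],[[0,-0.012,0],0],[[0,-0.015,0],0],[[0,-0.015,0],0]]';  cat > look.py <<'E'
import sys
from station import bot
from h import *
n=sys.argv[1]
a=bot.camera("top");b=bot.camera("side")
A=cv2.resize(a["frame"][200:260,365:435,::-1],(400,343),interpolation=cv2.INTER_NEAREST);B=cv2.resize(b["frame"][175:235,275:345,::-1],(400,343),interpolation=cv2.INTER_NEAREST)
cv2.imwrite(f"pics/{n}.png",np.hstack([A,B]))
E
python3 look.py z2
```

```text
clock: 3.6
tcp_pos: [0.4221, -0.223, 0.0265]
ee_rot: [0.001, 1.0, -0.0, -0.0]
ft_force: [-3.5, -4.1, 0.0]
finger_gap: 0.0857
clock: 4.2
tcp_pos: [0.4224, -0.2071, 0.0262]
ee_rot: [-0.0, 1.0, 0.0, 0.0]
ft_force: [-0.3, 0.1, -0.9]
finger_gap: 0.0857
```

View pics/z2.png

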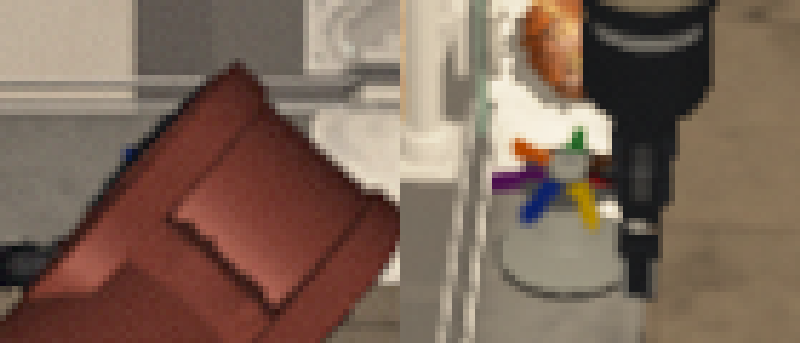

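The side view shows green moved from (535,145) to (577,130), roughly one click and perhaps still settling. The push force dropped to about 0. I'll back out and check.

```bash
python3 -m jog '[[[-0.012,0,0],0],[[-0.024,0,0],0],[[-0.036,0,0],0],[[-0.042,0.01,0],0],[[-0.042,0.02,0],0],[[-0.042,0.03,0],0],[[-0.042,0.036,0],0],[[-0.042,0.036,0],0],[[-0.042,0.036,0],0]]'
python3 look.py z3
```

```text
clock: 5.2
tcp_pos: [0.3803, -0.2438, 0.0261]
ee_rot: [-0.0, 1.0, -0.0, -0.0]
ft_force: [0.5, 0.1, 0.4]
finger_gap: 0.0853
```

View pics/z3.png

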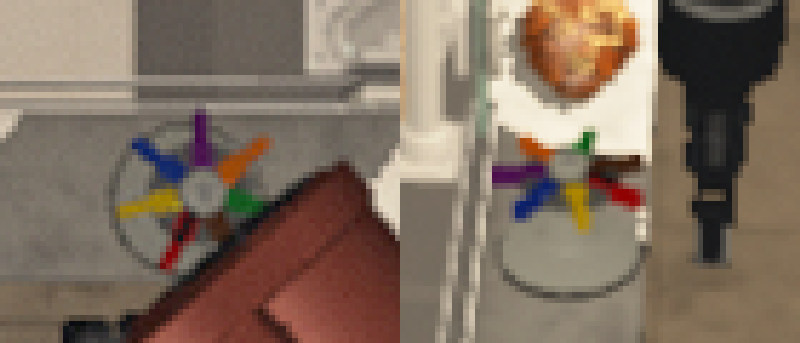

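One full click: red is now at the pointer (top view, tip at (170,265)), with brown next and green after it at (245,205). The same stroke again moves brown.

```bash
python3 -m jog '[[[0.01,0,0],0],[[0.02,0,0],0],[[0.03,0,0],0],[[0.038,0,0],0],[[0.042,0,0],0],[[0.042,0,0],0]]'; python3 -m jog '[[[0,-0.004,0],0],[[0,-0.008,0],0],[[0,-0.012,0],0],[[0,-0.016,0],0],[[0,-0.02,0],0],[[0,-0.023,0],0],[[0,-0.026,0],0],[[0,-0.029,0],0],[[0,-0.032,0],0],[[0,-0.036,0],0],[[0,-0.036,0],0],[[0,-0.036,0],0]]'; python3 -m jog '[[[-0.012,0,0],0],[[-0.024,0,0],0],[[-0.036,0,0],0],[[-0.042,0.01,0],0],[[-0.042,0.02,0],0],[[-0.042,0.03,0],0],[[-0.042,0.036,0],0],[[-0.042,0.036,0],0],[[-0.042,0.036,0],0]]'
python3 look.py z4
```

```text
clock: 5.9
tcp_pos: [0.4227, -0.2437, 0.0262]
ee_rot: [-0.0, 1.0, 0.0, -0.0]
ft_force: [0.1, -0.0, -0.1]
finger_gap: 0.0853
clock: 7.1
tcp_pos: [0.4224, -0.2075, 0.0263]
ee_rot: [-0.0, 1.0, 0.0, 0.0]
ft_force: [-0.8, 0.5, -0.7]
finger_gap: 0.0852
clock: 8.0
tcp_pos: [0.3803, -0.2438, 0.0261]
ee_rot: [-0.0, 1.0, -0.0, -0.0]
ft_force: [0.6, 0.4, -0.1]
finger_gap: 0.0854
```

View pics/z4.png

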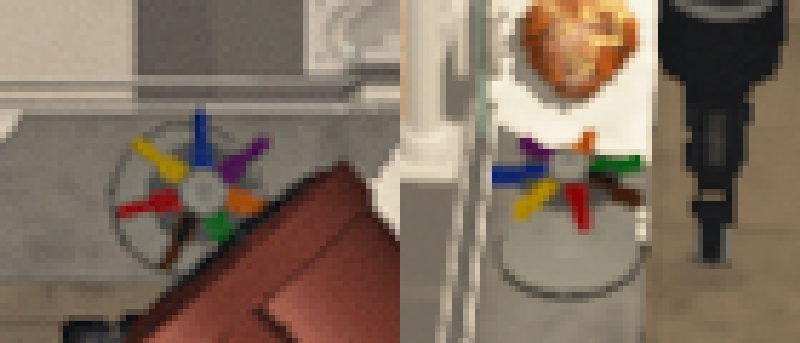

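Brown is at the pointer now (tip at (170,265)) and green is one click behind at (220,228). One more stroke should do it.

```bash
python3 -m jog '[[[0.01,0,0],0],[[0.02,0,0],0],[[0.03,0,0],0],[[0.038,0,0],0],[[0.042,0,0],0],[[0.042,0,0],0]]'; python3 -m jog '[[[0,-0.004,0],0],[[0,-0.008,0],0],[[0,-0.012,0],0],[[0,-0.016,0],0],[[0,-0.02,0],0],[[0,-0.023,0],0],[[0,-0.026,0],0],[[0,-0.029,0],0],[[0,-0.032,0],0],[[0,-0.036,0],0],[[0,-0.036,0],0],[[0,-0.036,0],0]]'; python3 -m jog '[[[-0.012,0,0],0],[[-0.024,0,0],0],[[-0.036,0,0],0],[[-0.048,0,0],0],[[-0.06,0,0],0],[[-0.06,0,-0.03],0],[[-0.06,0,-0.07],0],[[-0.06,0,-0.11],0],[[-0.06,0,-0.15],0],[[-0.06,0,-0.19],0],[[-0.06,0,-0.2],0],[[-0.06,0,-0.2],0]]'
python3 look.py z5
```

```text
clock: 8.7
tcp_pos: [0.4228, -0.2437, 0.0262]
ee_rot: [-0.0, 1.0, 0.0, -0.0]
ft_force: [0.9, 0.1, 0.1]
finger_gap: 0.0854
clock: 9.9
tcp_pos: [0.4224, -0.2075, 0.0263]
ee_rot: [-0.0, 1.0, 0.0, 0.0]
ft_force: [0.0, 0.5, -0.3]
finger_gap: 0.0857
clock: 11.1
tcp_pos: [0.363, -0.2085, 0.2279]
ee_rot: [0.001, 1.0, -0.0, 0.001]
ft_force: [-1.0, 0.1, -0.1]
finger_gap: 0.0856
```

View pics/z5.png

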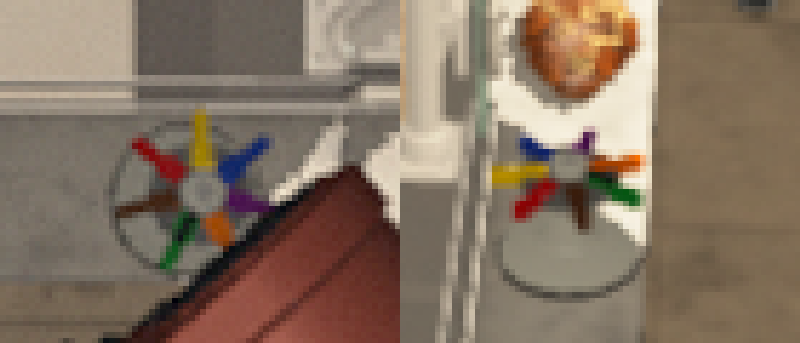

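Green is at the pointer: tip at (170,265) in the top view, with the needle over it. Last check is that the other things haven't moved.

Run:
```python
from station import bot
from h import *
A=np.load("top0.npz")["frame"][:,:,::-1];B=bot.camera("top")["frame"][:,:,::-1]
s=np.load("side0.npz")["frame"][:,:,::-1];s2=bot.camera("side")["frame"][:,:,::-1]
r=lambda f:cv2.resize(f,(400,200),interpolation=cv2.INTER_NEAREST)
up=[np.vstack([cv2.resize(f[212:252,100:540],(800,73)) for f in(A,B)])]
lo=np.hstack([cv2.resize(f[140:480,240:340],(132,450)) for f in(s,s2)])
lo=cv2.copyMakeBorder(lo,0,0,0,800-lo.shape[1],cv2.BORDER_CONSTANT)
cv2.imwrite("pics/cmp.png",np.vstack(up+[lo]))
```

```text
(no output)
```

View pics/cmp.png

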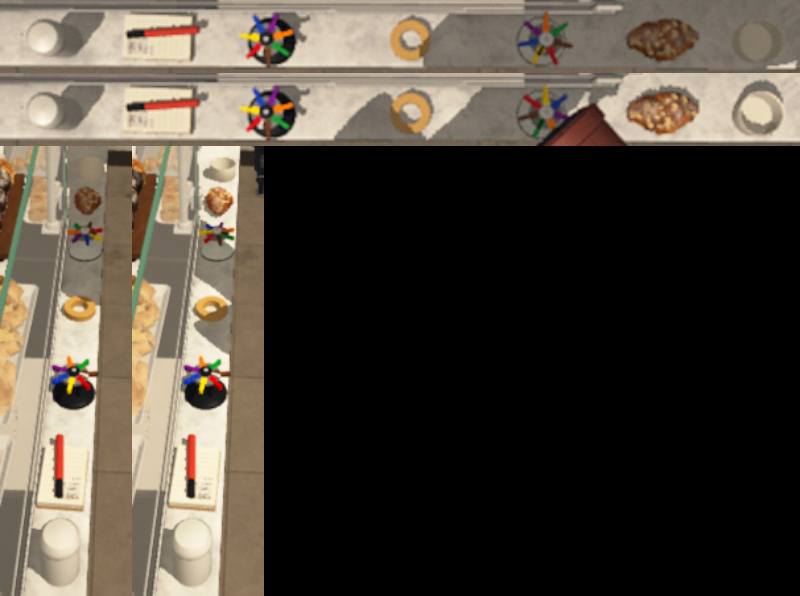

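In the before/after strips, the black dial at about (270,112) and all the loose items are unchanged. Only the white wheel differs.

```bash
python3 -c "
from station import bot
print(bot.close_job(), bot.get_state()['clock'])"
```

```text
the job is handed in; nothing more can be done
the job is handed in; nothing more can be done
```

The white dial's green lobe now rests at its pointer, and the job is handed in. It started three clicks behind, with yellow at the pointer. I flicked it clockwise with one fingertip in three separate strokes on the near side, one click each (red, then brown, then green), with a picture after each one.

- **Wheel:** the last pictures show green under the needle, with the wheel at rest and not past it.
- **Other things:** the black dial's wheel and everything else on the counter look the same in the before and after pictures from both cameras.
- **Robot:** the gripper is clear, about 0.2 m up and back from the dial. The force readings, taken at the end of each call, never exceeded about 5 N. The robot clock was about 11 s at the last reading before hand-in.
- **Disagreement:** the two cameras put the hub about 3 mm apart in x and 5 mm in y. I used a point between them, and the strokes had room for that.

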